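# Pot through the return-box flap

## Task

Send the small square pot into the return box. Swing the box's self-closing flap inward with one finger and, while that finger keeps it open, push the pot along its lane and through the gateway with the other finger until it drops into the bin. The flap must not touch the pot, the pot must not be lifted, nothing else may be disturbed, and at the end the flap has swung shut again.

Things in the scene. Friction and masses are not known exactly. Their poses are not given: they have to be found in the camera images.
- return_box: Return box nailed from pallet boards, fixed to the bench (place and yaw vary). Origin: at bench level under the gateway, on the lane's centre line; x = pushing direction (deck, gateway, bin), y to the left of it, z up. Box coordinates in mm below. Raised deck: top at z 90, x -151 to its drop edge at x 4, y -75 to 125
- lane (a point): Point on the deck, on the lane's centre line, at box (-80, 0, 90). The lane lies between two battens 12 high on the deck: inner faces at box y -31 and 31, outer faces at y -41 and 41, from x -142 to -18
- gate_mid (a point): Middle of the gateway at deck level, box (0, 25, 90). Two posts 50 tall on the deck (tops at z 140), x -20 to 4, flank it: the hinge post at y 97 to 125, the other at y -75 to -47. The gateway has nothing over it: fingers can enter from above
- bin_floor (a point): Middle of the bin's inner floor, box (90, 25, 10). Open-topped bin behind the gateway: inside x 4 to 175, y -65 to 115, walls up to z 120; the pot drops 80 mm from the deck edge
- flap (a joint): Upright plywood flap that closes the gateway: 140 long, 46 high (z 92 to 138), 6 thick, about box x = 0, from its vertical hinge pin (y 95) to its free edge (y -45). 0 = shut; grows as it swings in over the bin (box +x), up to 1.7 rad; never outward. Spring shuts it: 0.12 N m when shut, 0.16 at 1.4 rad, damping 0.04 N m s/rad
- flap_edge (a point): middle of the flap's free vertical edge, 25 mm above deck height; 140 mm from the pin
- flap_hinge (a point): point on the flap's hinge pin (fixed to the box), 25 mm above deck height
- pot: empty square black plastic pot, 52 x 52 mm outside (rim 55), 50 tall, wall 3, about 60 g, open side up, standing in the lane on the deck, square to it within a few degrees. Origin: centre of its underside
- pot_center (a point): centre of the pot, 25 mm above its underside
- vase: glass propagation vase, 84 mm across, 140 tall, stands on the bench beside the box; leave alone. Origin: centre of underside
- saucer: white ceramic drainage saucer, 120 mm across, 22 tall, on the bench beside the box; leave alone. Origin: centre of underside
- spray_bottle: upright plastic spray bottle with press-button top, 72 mm across, 187 tall, to the right of the deck; leave alone. Origin: centre of underside
- trowel: steel trowel with green grip, 300 mm long along its x, 64 wide, lying to the left of the box; leave alone. Origin: between grip and blade, at bench level

How it is judged (in metres and radians):
On the way, in this order (a step that is already met when the one before it is completed fails the run):
1. a finger swings the flap open while the pot is still outside (value of joint flap above 0.5 rad and contact force between the fingers and flap above 0.3 N and x of pot_center in the frame of return_box below -0.02 m), for 0.05 s.
2. the pot passes the gateway on the deck while a finger holds the flap open (x of pot_center in the frame of return_box above -0.012 m and height (world z) of pot_center above 0.1 m and value of joint flap above 0.5 rad and contact force between the fingers and flap above 0.3 N), for 0.05 s.
At the end, for the whole second after the job is handed in: The pot lies at rest inside the bin (its centre within the bin's walls and below 75 mm), and the flap is shut to within 0.08 rad (x of pot_center in the frame of return_box between 0.01 and 0.17 m and y of pot_center in the frame of return_box between -0.06 and 0.11 m and height (world z) of pot_center below 0.075 m and linear speed of pot below 0.03 m/s and value of joint flap below 0.08 rad); the robot touches nothing.
It fails at once if the flap presses on the pot (over 0.5 N) (contact force between pot and flap above 0.5 N).
It fails at once if the pot is lifted (centre 20 mm above where it stands) (height (world z) of pot_center above 0.135 m).
It fails at once if a bystander is moved more than 20 mm (distance of any of vase, saucer, spray_bottle, trowel from where it was at the start of the episode above 0.02 m).
It also fails if it takes over 32 s, if anything falls off the work surface, if the arm or the gripper's body presses on something with over 40 N, if the wrist force passes 120 N, or if a joint passes its speed limit or range.

## Robot

A 6-joint arm with a two-finger parallel gripper is mounted at the origin on the work surface. World frame = base frame: x ahead of the robot, y to its left, z up, the work surface at z = 0. Lengths are in mm, angles in rad, forces in N, time in s.
With the tool pointing down it reaches from about 300 to 775 mm from the base axis. Payload 14.6 kg.
Tool frame: the origin (TCP) lies midway between the tips of the shut fingers; the grasp point (between the pads) lies 19 mm behind it; z points along the fingers, y is the direction in which the jaws open and shut (so a half turn about z gives the same grasp; the last joint's range is limited). The gripper opens to 94 mm and grips with 3 to 60 N. Pads are 16 mm wide; open, the fingers measure 119 mm over their backs; the gripper's body (75 mm by 177 mm) begins 78 mm behind the grasp point.
Start: joints at [-1.365, 0.3, 1.521, -0, 1.321, -0.067], TCP at [148.179, -529.653, 205.446] pointing down, gripper open.
Joint ranges: [-3.03, 3.03], [-0.79, 2.21], [0.23, 2.52], [-1.04, 4.18], [0, 3.07], [-2.55, 2.55]. Speed limits (rad/s): [2.22, 2.22, 2.57, 3.14, 3.14, 3.14].

## Interface

Orientations are given as [roll, pitch, yaw] about the fixed x, y, z axes, in that order (R = Rz(yaw) Ry(pitch) Rx(roll)).
In Python, from cell import read_state, camera, get_calibration, sign_off gives the robot as it stands.
- The arm moves only by the tool carry_out, never from a script. Its argument "series" is a list of rows, each an object with "delta_pos": the shift along the world's x, y, z in mm, a list of three; "turn": the turn, a rotation vector about the world's x, y, z in rad, a list of three; "hand": the opening, from 0 (shut) to 1 (fully open). A call has 1 to 8 rows; each row is the pose to reach, as a shift and turn from the pose commanded when the call began; what a row does not reach only later rows make up. A row lasts 1/8 s, in which the tool goes at most 62.5 mm and 10.7 degrees, less where a joint would pass 70% of its speed; a pose out of reach is approached as far as the arm can. A call with a gripper value outside its range is refused whole. The fingers move at their own pace and stop on an object; "squeeze" is the grip in N (left out, the last holds). Time passes only in rows, so rows that repeat a pose let the fingers close. It gives the time, the measured TCP pose, the force and the opening at its end, in the units of the state.
- read_state(): the state, without advancing time (a new reading comes with each control period).
- camera(name): name is "side" or "top" or "wrist"; returns the picture (420x560x3 uint8, red, green, blue); there is no depth.
- get_calibration(name): a dict with "intrinsics" (3x3 intrinsics, pixels), "pose" (4x4, takes a point from camera to world coordinates). Camera axes: x right, y down, z forward; pixel columns grow to the right and rows downward; lengths in mm; the calibration is good to about 2 mm. A picture is of the moment at which its call begins: read the wrist's pose just before it. get_calibration takes no time and is no camera call; for the wrist camera it gives the pose at the moment of the call.
- sign_off(): hands the job in, once; it reports no verdict.
The state is a dict: "clock": time; "joints": joint angles; "qd": joint speeds; "effort": joint torques, N m; "eef_pos": TCP position; "eef_rot": TCP orientation; "wrist_force": force on the tool from outside, world axes, zero at the start; "moment": the same for the moment, N m; "finger_gap": finger opening in mm.
Only numpy, scipy, OpenCV 4.12 (cv2) and the standard library are available. Lean on these libraries where they do the work, as an engineer would, in place of code of your own. Each camera call takes 0.05 s, during which the arm holds its last target.

## Working session

There is one attempt and no reset: what is moved stays moved. The work goes in short steps, Python scripts to look and compute and a tool call to move; the robot and the scene stay as the last step left them, time stands still between calls to the robot, and variables do not carry over. Pictures are saved under pics/ and viewed, and the job is handed in when it is done.

Besides the shell and the picture viewer there is one more tool, called after "Call:" in YAML: its name, and indented under it one key for each argument. carry_out: Moves the arm, as the interface text tells. Its arguments: {"type":"object","properties":{"series":{"type":"array"},"squeeze":{"type":"number"}},"required":["series"]}

```bash
mkdir -p pics; ls; python3 - <<'E'
from cell import *
import cv2
print(read_state())
for n in("side","top","wrist"):
    c=get_calibration(n);print(n,c["intrinsics"],c["pose"])
    cv2.imwrite(f"pics/{n}0.png",camera(n)[:,:,::-1])
E
```

```text
pics
{'clock': 0.0, 'joints': array([-1.36460537e+00,  3.00502806e-01,  1.52162999e+00,  1.72596100e-05,
        1.32071238e+00, -6.66586302e-02]), 'qd': array([-0.00026104,  0.0026252 , -0.00121018, -0.00035535, -0.00201029,
       -0.00080769]), 'effort': array([-6.99309003e-04, -5.31808627e+01, -3.52737665e+01,  7.08849868e-02,
        2.43802113e-02, -4.85009537e-05]), 'eef_pos': array([ 148.12372275, -529.38021666,  204.84825982]), 'eef_rot': array([-3.14034402e+00, -1.00109894e-04,  2.72845242e-01]), 'wrist_force': array([ 0.32951281, -0.3764695 , -0.50386099]), 'moment': array([-0.00184085,  0.00636941,  0.02800346]), 'finger_gap': 93.73849135056889}
side [[463.80773938   0.         273.86435835]
 [  0.         463.80773938 210.00001451]
 [  0.           0.           1.        ]] [[ 9.99280734e-01 -2.30030405e-02  3.01475597e-02  5.71888725e+02]
 [-3.75377334e-02 -7.12805455e-01  7.00356553e-01 -5.65252359e+02]
 [ 5.37901487e-03 -7.00984481e-01 -7.13156240e-01  8.09493191e+02]
 [ 0.00000000e+00  0.00000000e+00  0.00000000e+00  1.00000000e+00]]
top [[425.95403813   0.         274.16353607]
 [  0.         425.95403813 214.6706713 ]
 [  0.           0.           1.        ]] [[ 2.16555554e-02 -9.81581110e-01  1.89814547e-01  3.88055769e+02]
 [-9.99235543e-01 -2.74313669e-02 -2.78540869e-02  1.25957771e+02]
 [ 3.25479180e-02 -1.89066246e-01 -9.81424774e-01  1.11370068e+03]
 [ 0.00000000e+00  0.00000000e+00  0.00000000e+00  1.00000000e+00]]
wrist [[296.07264524   0.         276.35245081]
 [  0.         296.07264524 210.64823747]
 [  0.           0.           1.        ]] [[ 2.69770970e-01 -9.28038557e-01 -2.56842481e-01  2.21209880e+02]
 [-9.62924401e-01 -2.59866812e-01 -7.24281606e-02 -5.08687812e+02]
 [ 4.71288926e-04  2.66858908e-01 -9.63735493e-01  3.84010999e+02]
 [ 0.00000000e+00  0.00000000e+00  0.00000000e+00  1.00000000e+00]]
```

View pics/side0.png

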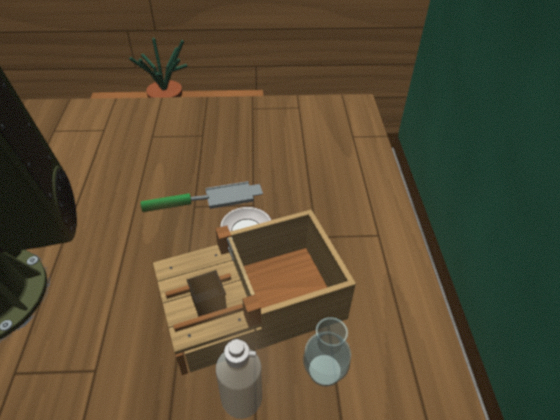

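View pics/top0.png

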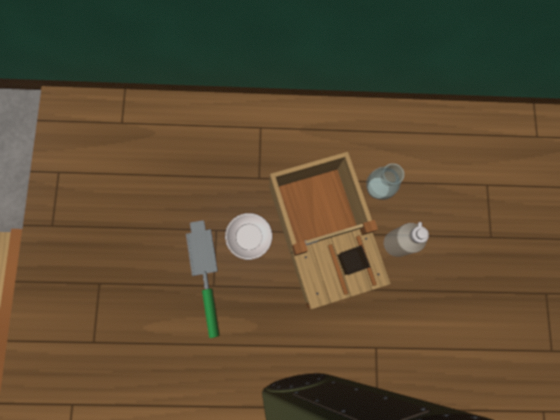

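```bash
python3 - <<'E'
import cv2
a=cv2.imread("pics/top0.png")[145:315,260:440];cv2.imwrite("pics/topz.png",cv2.resize(a,None,fx=3.5,fy=3.5,interpolation=cv2.INTER_CUBIC))
a=cv2.imread("pics/side0.png")[200:370,145:365];cv2.imwrite("pics/sidez.png",cv2.resize(a,None,fx=3.5,fy=3.5,interpolation=cv2.INTER_CUBIC))
E
```

```text
(no output)
```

View pics/topz.png

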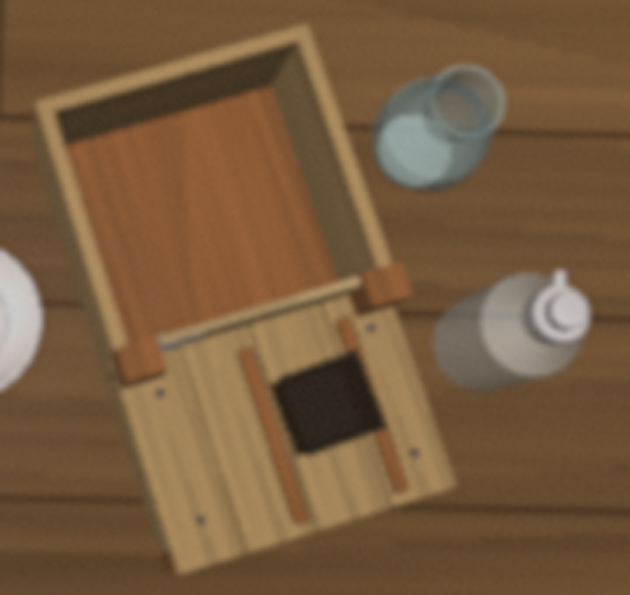

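View pics/sidez.png

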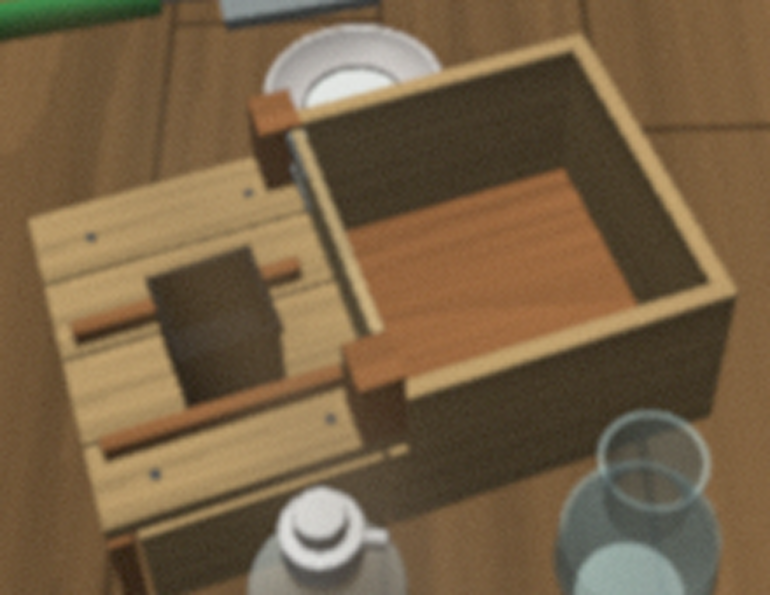

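```bash
cat > h.py <<'E'
import numpy as np, cv2
from cell import *
from scipy.optimize import least_squares
def proj(n,P):
    c=get_calibration(n);T=np.linalg.inv(c["pose"]);q=(T[:3,:3]@np.atleast_2d(P).T).T+T[:3,3];q=q@c["intrinsics"].T
    return q[:,:2]/q[:,2:]
def ray(n,uv,z):
    c=get_calibration(n);d=c["pose"][:3,:3]@np.linalg.solve(c["intrinsics"],[uv[0],uv[1],1]);o=c["pose"][:3,3]
    return o+d*(z-o[2])/d[2]
def b2w(p,P):
    P=np.atleast_2d(P).astype(float);c,s=np.cos(p[2]),np.sin(p[2])
    return np.c_[p[0]+c*P[:,0]-s*P[:,1],p[1]+s*P[:,0]+c*P[:,1],P[:,2]]
def w2b(p,P):
    P=np.atleast_2d(P).astype(float);c,s=np.cos(p[2]),np.sin(p[2]);d=P-[p[0],p[1],0]
    return np.c_[c*d[:,0]+s*d[:,1],-s*d[:,0]+c*d[:,1],P[:,2]]
E
python3 - <<'E'
from h import *
def un(l,o): return (np.array(l)+.5)/3.5-.5+o
t=[((-151,125,90),(180,574)),((-151,-75,90),(457,487)),((-142,36,102),(301,520)),((-142,-36,102),(400,489)),((-18,36,102),(247,351)),((-18,-36,102),(345,321)),((0,-45,138),(358,280))]
s=[((-151,125,90),(30,218)),((-151,-75,90),(105,532)),((0,-45,138),(376,330)),((-20,125,140),(250,98)),((-20,-75,140),(358,390)),((-142,36,102),(72,328)),((-18,36,102),(298,264))]
tp=un([b for a,b in t],(260,145));sp=un([b for a,b in s],(145,200))
def f(p): return np.r_[(proj("top",b2w(p,[a for a,b in t]))-tp).ravel(),(proj("side",b2w(p,[a for a,b in s]))-sp).ravel()]
r=least_squares(f,[500,0,.25],loss="soft_l1");print(r.x,f(r.x).reshape(-1,2).round(1))
np.save("box.npy",r.x)
# pot rim in top z=140
pt=un([(275,388),(352,354),(383,428),(303,453)],(260,145))
R=np.array([ray("top",q,140) for q in pt]);print(w2b(r.x,R).round(1),w2b(r.x,R).mean(0))
ps=un([(148,278),(248,247),(282,328),(170,325)],(145,200))
for z,q in zip((140,140,140),ps): print(w2b(r.x,ray("side",q,z)).round(1))
E
```

```text
[ 5.43387918e+02 -6.55790670e+01  3.18682185e-01] [[-0.3  1. ]
 [-0.3  0.7]
 [ 0.5  1.4]
 [ 0.9  1.2]
 [-0.7 -0.6]
 [-0.5 -0.6]
 [ 0.3  0.5]
 [-0.2  0.3]
 [-0.3 -0.5]
 [ 1.4  0.5]
 [-0.3  0.3]
 [ 0.9  0.4]
 [ 0.3 -0.1]
 [ 1.3 -0.9]]
[[-50.9  32.2 140. ]
 [-44.4 -24.  140. ]
 [-96.3 -27.5 140. ]
 [-96.4  28.2 140. ]] [-72.02091883   2.2233681  140.        ]
[[-100.1   24.7  140. ]]
[[-47.7  26.1 140. ]]
[[-45.2 -27.5 140. ]]
```

```bash
python3 - <<'E'
from h import *
p=np.load("box.npy");print(b2w(p,[(-72,30,0),(20,30,0)]), p[2]+np.arctan2(60,88)); s=read_state()['eef_pos']; print(b2w(p,(-72,30,0))-s)
print(ray("top",(417,235),187),ray("side",(237,348),187))
E
```

```text
[[465.61371968 -59.64829969   0.        ]
 [552.98144003 -30.82328555   0.        ]] 0.9171010784702025
[[ 317.47073336  469.80782521 -205.05184389]]
[ 530.1817268  -218.63617912  187.        ] [ 534.00426138 -233.63444639  187.        ]
```

View pics/wrist0.png

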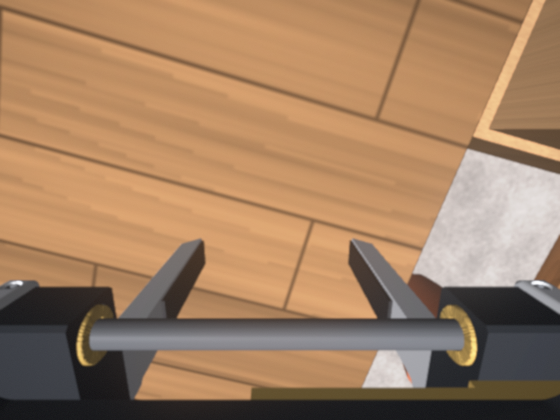

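Call:
carry_out:
  series:
    - {"delta_pos": [0,0,60],"turn": [0,0,0],"hand": 1}
    - {"delta_pos": [20,30,110],"turn": [0,0,-0.1],"hand": 1}
    - {"delta_pos": [50,80,110],"turn": [0,0,-0.25],"hand": 1}
    - {"delta_pos": [80,130,110],"turn": [0,0,-0.4],"hand": 1}
    - {"delta_pos": [110,180,110],"turn": [0,0,-0.55],"hand": 1}
    - {"delta_pos": [140,230,110],"turn": [0,0,-0.7],"hand": 1}
    - {"delta_pos": [170,280,110],"turn": [0,0,-0.85],"hand": 1}
    - {"delta_pos": [200,330,110],"turn": [0,0,-0.925],"hand": 1}
  squeeze: 40

```text
clock: 1.15
eef_pos: [348.6, -198.0, 315.5]
eef_rot: [3.142, -0.0, -0.656]
wrist_force: [2.0, 0.0, 0.1]
finger_gap: 94.1
```

Call:
carry_out:
  series:
    - {"delta_pos": [30,50,0],"turn": [0,0,0],"hand": 1}
    - {"delta_pos": [60,90,0],"turn": [0,0,0],"hand": 1}
    - {"delta_pos": [90,120,0],"turn": [0,0,0],"hand": 1}
    - {"delta_pos": [110,140,0],"turn": [0,0,0],"hand": 1}
    - {"delta_pos": [117,140,0],"turn": [0,0,0],"hand": 1}
    - {"delta_pos": [117,140,0],"turn": [0,0,0],"hand": 1}
    - {"delta_pos": [117,140,0],"turn": [0,0,0],"hand": 1}

```text
clock: 2.02
eef_pos: [464.7, -60.4, 315.5]
eef_rot: [3.142, -0.0, -0.653]
wrist_force: [0.0, 0.4, 0.4]
finger_gap: 93.7
```

```bash
python3 - <<'E'
from h import *
s=read_state();print(s['clock'],s['eef_pos'],s['eef_rot'],s['finger_gap'],s['joints'])
c=get_calibration("wrist");np.save("w1.npy",c["pose"])
for n in("side","top","wrist"):
    cv2.imwrite(f"pics/{n}1.png",camera(n)[:,:,::-1])
E
```

```text
2.025 [464.71135015 -60.38058204 315.5237393 ] [ 3.14158488e+00 -8.46543034e-05 -6.53318852e-01] 93.69339782050979 [-2.07363979e-01  5.10619043e-02  1.55956800e+00 -4.35646241e-05
  1.53088973e+00  2.01675294e+00]
```

View pics/wrist1.png

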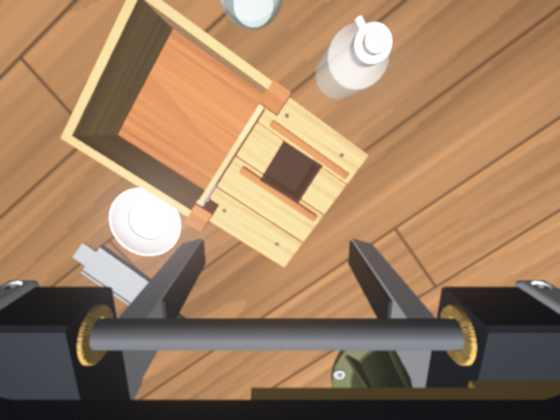

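```bash
python3 - <<'E'
import cv2
a=cv2.imread("pics/wrist1.png")[75:275,180:380];cv2.imwrite("pics/wz.png",cv2.resize(a,None,fx=3,fy=3,interpolation=cv2.INTER_CUBIC))
E
```

```text
(no output)
```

View pics/wz.png

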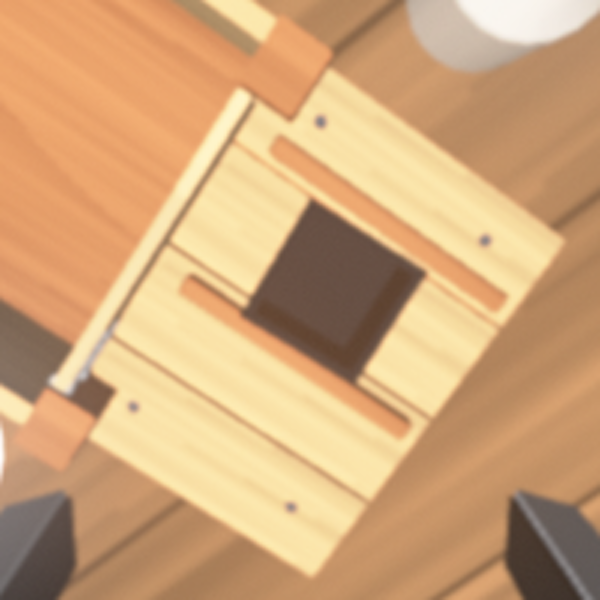

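```bash
python3 - <<'E'
from h import *
def un(l,o,k): return (np.array(l)+.5)/k-.5+o
w=[((-151,125,90),(313,577)),((-151,-75,90),(565,240)),((-142,36,102),(405,433)),((-142,-36,102),(503,303)),((-18,36,102),(186,282)),((-18,-36,102),(277,143)),((0,-45,138),(243,94)),((-20,-75,140),(332,52))]
t=[((-151,125,90),(180,574)),((-151,-75,90),(457,487)),((-142,36,102),(301,520)),((-142,-36,102),(400,489)),((-18,36,102),(247,351)),((-18,-36,102),(345,321)),((0,-45,138),(358,280))]
s=[((-151,125,90),(30,218)),((-151,-75,90),(105,532)),((0,-45,138),(376,330)),((-20,125,140),(250,98)),((-20,-75,140),(358,390)),((-142,36,102),(72,328)),((-18,36,102),(298,264))]
V=[("wrist",w,(180,75),3),("top",t,(260,145),3.5),("side",s,(145,200),3.5)]
def fit(V):
    f=lambda p:np.concatenate([(proj(n,b2w(p,[a for a,b in l]))-un([b for a,b in l],o,k)).ravel() for n,l,o,k in V])
    r=least_squares(f,[543,-65,.32],loss="soft_l1");return r.x,f(r.x).reshape(-1,2).round(1)
for v in V: print(v[0],fit([v])[0])
p,r=fit(V);print(p,r.tolist())
p,_=fit(V[:1]);
print(_.tolist())
P,_=fit(V)
R=np.array([ray("wrist",q,140) for q in un([(310,200),(425,272),(355,380),(245,312)],(180,75),3)])
for pp in(p,P): print(w2b(pp,R).round(1).tolist(),w2b(pp,R).mean(0))
np.save("box.npy",P)
E
```

```text
wrist [ 5.41956203e+02 -6.69987431e+01  3.22187996e-01]
top [ 5.44929532e+02 -6.58577445e+01  3.16927733e-01]
side [ 5.42626718e+02 -6.55103294e+01  3.17554779e-01]
[ 5.42577421e+02 -6.65578167e+01  3.19165141e-01] [[-0.6, 0.1], [-0.2, 0.5], [0.2, 0.2], [-0.6, 0.9], [-2.4, 0.0], [-2.3, -0.5], [-0.3, -1.1], [-0.4, 0.0], [0.1, 1.4], [0.2, 1.1], [0.9, 1.8], [1.3, 1.6], [-0.3, -0.2], [-0.1, -0.3], [0.7, 0.9], [-0.7, 0.8], [-0.9, 0.1], [0.9, 1.0], [-0.8, 0.7], [0.4, 0.9], [-0.2, 0.4], [0.9, -0.5]]
[[0.3, 0.1], [0.4, 0.3], [0.9, 0.1], [0.1, 0.7], [-1.7, 0.2], [-1.8, -0.4], [0.2, -0.9], [0.1, 0.1]]
[[-43.5, -26.0, 140.0], [-97.1, -28.7, 140.0], [-99.6, 23.0, 140.0], [-46.7, 24.9, 140.0]] [-71.73859777  -1.70287246 140.        ]
[[-44.2, -26.4, 140.0], [-97.8, -29.2, 140.0], [-100.4, 22.5, 140.0], [-47.5, 24.5, 140.0]] [-72.46131904  -2.14345626 140.        ]
```

Call:
carry_out:
  series:
    - {"delta_pos": [-1,-1,-50],"turn": [0,0,0],"hand": 1}
    - {"delta_pos": [-1,-1,-100],"turn": [0,0,0],"hand": 1}
    - {"delta_pos": [-1,-1,-140],"turn": [0,0,0],"hand": 1}
    - {"delta_pos": [-1,-1,-160],"turn": [0,0,0],"hand": 1}
    - {"delta_pos": [-1,-1,-160],"turn": [0,0,0],"hand": 1}

```text
clock: 2.8
eef_pos: [463.5, -60.8, 154.6]
eef_rot: [3.141, 0.002, -0.653]
wrist_force: [-0.4, 0.6, -0.3]
finger_gap: 94.2
```

```bash
python3 - <<'E'
from h import *
s=read_state();print(s['clock'],s['eef_pos'],s['eef_rot'])
for n in("side","top","wrist"):
    a=camera(n)[:,:,::-1];cv2.imwrite(f"pics/{n}2.png",a)
    if n!="wrist":
        y,x={"side":(190,145),"top":(145,250)}[n]
        cv2.imwrite(f"pics/{n}2z.png",cv2.resize(a[y:y+180,x:x+220],None,fx=3.3,fy=3.3,interpolation=cv2.INTER_CUBIC))
E
```

```text
2.8 [463.49360517 -60.7902159  154.63559898] [ 3.14061769e+00  2.01484404e-03 -6.52619801e-01]
```

View pics/side2z.png

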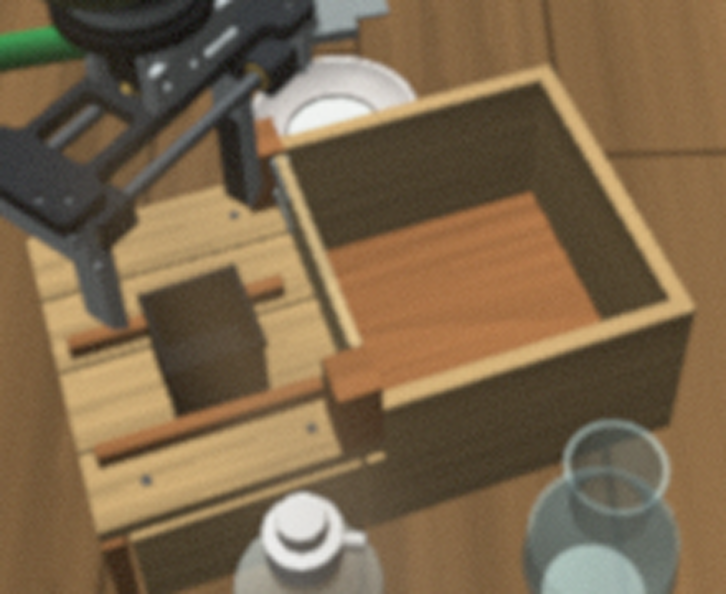

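View pics/wrist2.png

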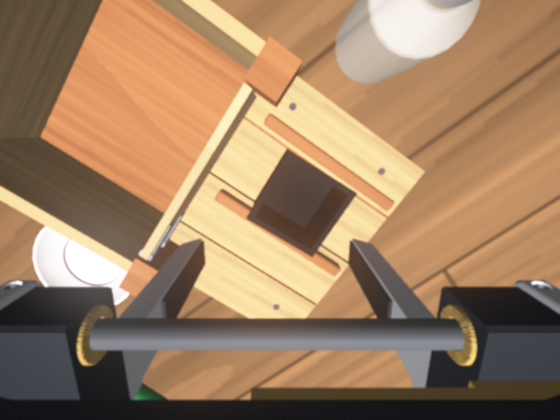

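```bash
python3 - <<'E'
from h import *
p=np.load("box.npy");s=read_state()
e=s['eef_pos'];u=np.array([np.cos(.918),np.sin(.918),0])
for q in(e-53*u,e+53*u):print(w2b(p,q),(proj("side",q)-[145,190])*3.3)
E
```

```text
[[-1.15974834e+02 -1.11886598e-02  1.56644856e+02]] [[112.97829101 321.99042483]]
[[-28.41958232  59.73893992 156.64485636]] [[246.13530495 192.29836359]]
```

Call:
carry_out:
  series:
    - {"delta_pos": [-1,0,-25],"turn": [0,0,0],"hand": 1}
    - {"delta_pos": [-1,0,-45],"turn": [0,0,0],"hand": 1}
    - {"delta_pos": [-1,0,-55],"turn": [0,0,0],"hand": 1}
    - {"delta_pos": [-1,0,-55],"turn": [0,0,0],"hand": 1}

```text
clock: 3.45
eef_pos: [463.3, -60.7, 100.8]
eef_rot: [-3.142, -0.0, -0.652]
wrist_force: [0.4, 0.6, 0.2]
finger_gap: 93.6
```

```bash
python3 - <<'E'
from h import *
for n in("side",):
    a=camera(n)[:,:,::-1]
    y,x=(190,145)
    cv2.imwrite(f"pics/{n}3z.png",cv2.resize(a[y:y+180,x:x+220],None,fx=3.3,fy=3.3,interpolation=cv2.INTER_CUBIC))
E
```

```text
(no output)
```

View pics/side3z.png

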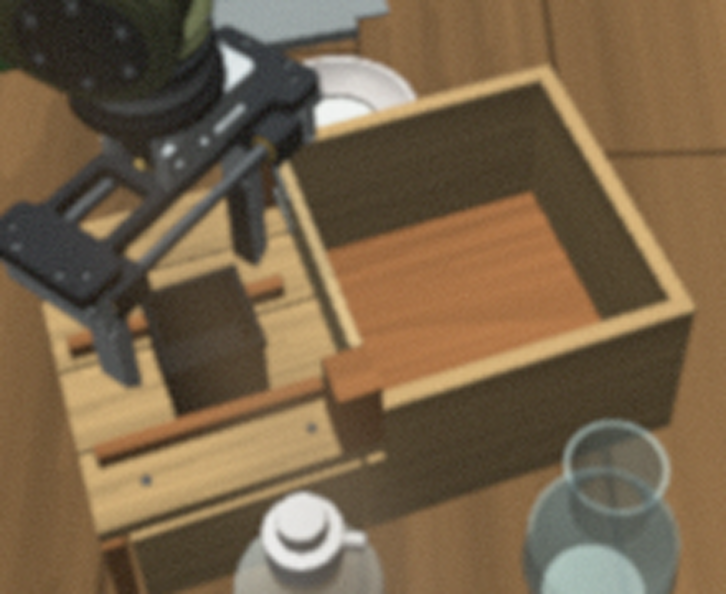

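Call:
carry_out:
  series:
    - {"delta_pos": [5,1.7,0],"turn": [0,0,0],"hand": 1}
    - {"delta_pos": [11,3.6,0],"turn": [0,0,0],"hand": 1}
    - {"delta_pos": [17,5.6,0],"turn": [0,0,0],"hand": 1}
    - {"delta_pos": [23,7.6,0],"turn": [0,0,0],"hand": 1}
    - {"delta_pos": [29,9.6,0],"turn": [0,0,0],"hand": 1}
    - {"delta_pos": [35,11.6,0],"turn": [0,0,0],"hand": 1}
    - {"delta_pos": [41,13.5,0],"turn": [0,0,0],"hand": 1}
    - {"delta_pos": [41,13.5,0],"turn": [0,0,0],"hand": 1}

```text
clock: 4.5
eef_pos: [504.1, -47.1, 100.1]
eef_rot: [3.141, 0.001, -0.652]
wrist_force: [-3.6, -3.1, -0.5]
finger_gap: 93.7
```

```bash
python3 - <<'E'
from h import *
for n in("side","wrist"):
    a=camera(n)[:,:,::-1]
    y,x=(190,145) if n=="side" else (0,120)
    h=180 if n=="side" else 330
    k=3.3 if n=="side" else 1.8
    cv2.imwrite(f"pics/{n}4z.png",cv2.resize(a[y:y+h,x:x+int(h*1.22)],None,fx=k,fy=k,interpolation=cv2.INTER_CUBIC))
E
```

```text
(no output)
```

View pics/side4z.png

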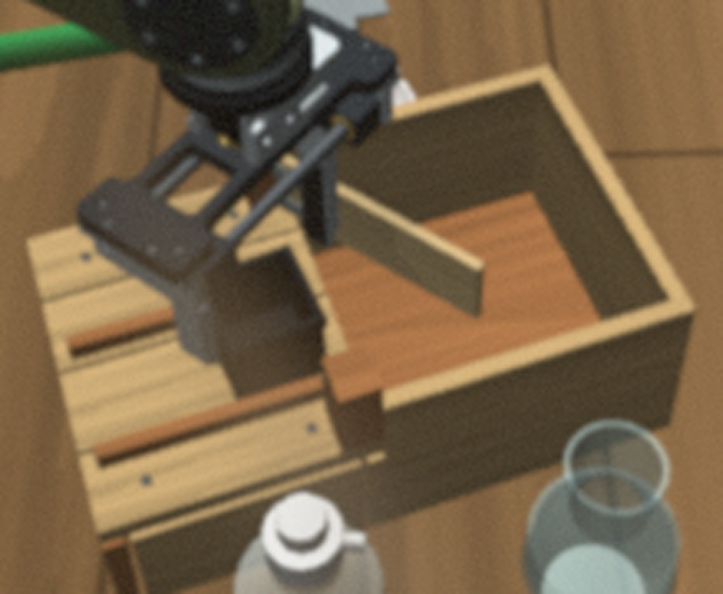

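View pics/wrist4z.png

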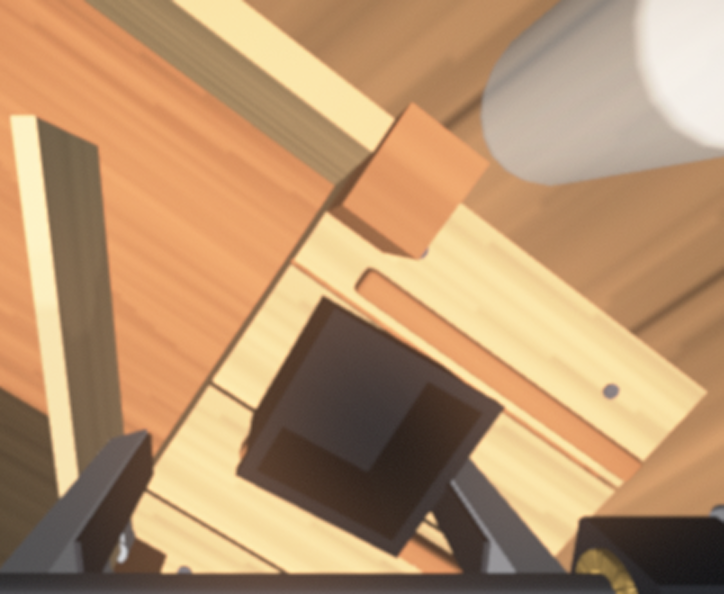

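Call:
carry_out:
  series:
    - {"delta_pos": [5,1.7,0],"turn": [0,0,0],"hand": 1}
    - {"delta_pos": [11,3.6,0],"turn": [0,0,0],"hand": 1}
    - {"delta_pos": [17,5.6,0],"turn": [0,0,0],"hand": 1}
    - {"delta_pos": [23,7.6,0],"turn": [0,0,0],"hand": 1}
    - {"delta_pos": [29,9.6,0],"turn": [0,0,0],"hand": 1}
    - {"delta_pos": [29,9.6,0],"turn": [0,0,0],"hand": 1}

```text
clock: 5.35
eef_pos: [533.5, -37.6, 100.4]
eef_rot: [-3.141, -0.001, -0.652]
wrist_force: [0.7, -2.9, -1.5]
finger_gap: 94.2
```

```bash
python3 - <<'E'
from h import *
for n in("side","wrist"):
    a=camera(n)[:,:,::-1]
    y,x=(190,145) if n=="side" else (0,120)
    h=180 if n=="side" else 330
    k=3.3 if n=="side" else 1.8
    cv2.imwrite(f"pics/{n}5z.png",cv2.resize(a[y:y+h,x:x+int(h*1.22)],None,fx=k,fy=k,interpolation=cv2.INTER_CUBIC))
E
```

```text
(no output)
```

View pics/side5z.png

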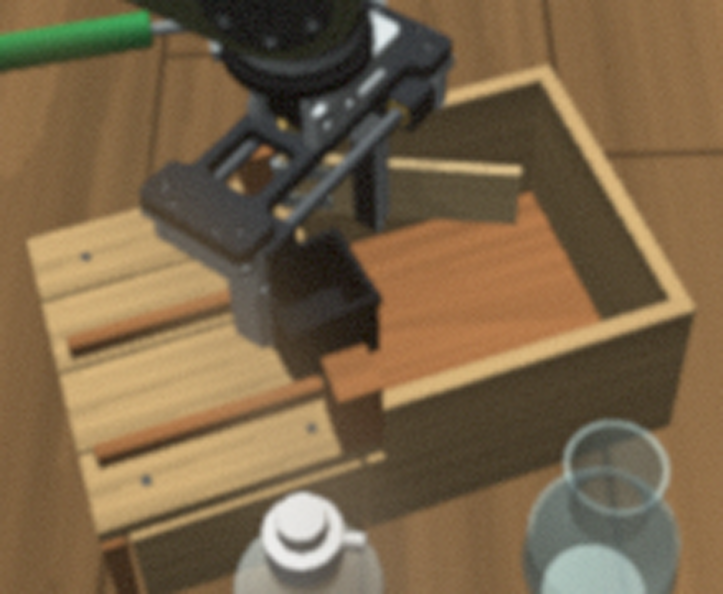

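View pics/wrist5z.png

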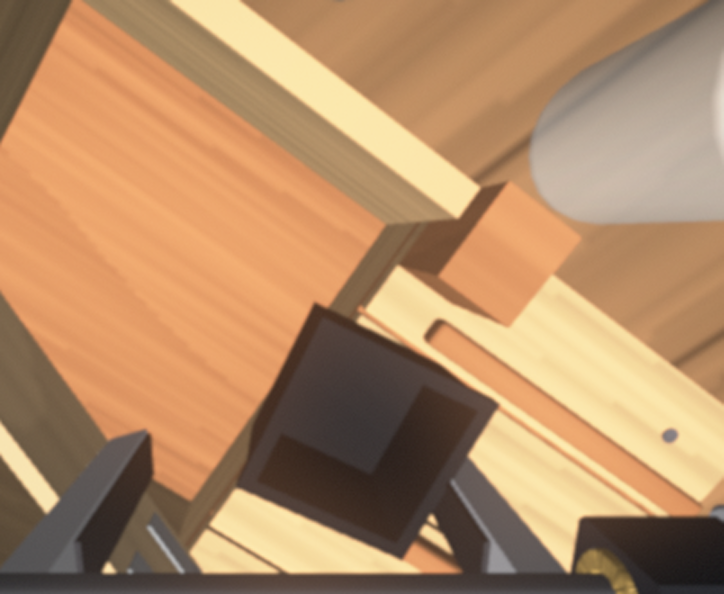

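Call:
carry_out:
  series:
    - {"delta_pos": [3,1,0],"turn": [0,0,0],"hand": 1}
    - {"delta_pos": [6,2,0],"turn": [0,0,0],"hand": 1}
    - {"delta_pos": [10,3.3,0],"turn": [0,0,0],"hand": 1}
    - {"delta_pos": [15,5,0],"turn": [0,0,0],"hand": 1}
    - {"delta_pos": [20,6.6,0],"turn": [0,0,0],"hand": 1}
    - {"delta_pos": [25,8.3,0],"turn": [0,0,0],"hand": 1}
    - {"delta_pos": [25,8.3,0],"turn": [0,0,0],"hand": 1}

```text
clock: 6.32
eef_pos: [558.8, -29.0, 100.5]
eef_rot: [-3.141, -0.001, -0.652]
wrist_force: [1.2, -1.6, 0.2]
finger_gap: 93.9
```

```bash
python3 - <<'E'
from h import *
for n in("side","wrist"):
    a=camera(n)[:,:,::-1]
    y,x=(190,145) if n=="side" else (0,120)
    h=180 if n=="side" else 330
    k=3.3 if n=="side" else 1.8
    cv2.imwrite(f"pics/{n}6z.png",cv2.resize(a[y:y+h,x:x+int(h*1.22)],None,fx=k,fy=k,interpolation=cv2.INTER_CUBIC))
E
```

```text
(no output)
```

View pics/side6z.png

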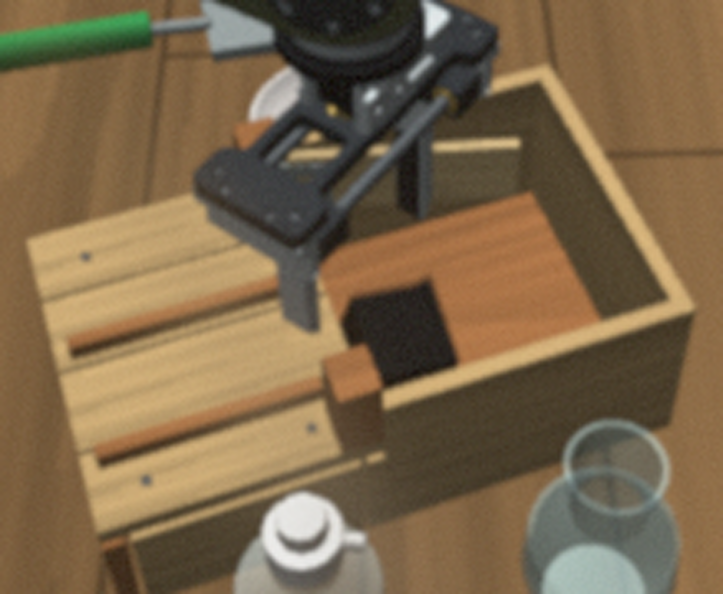

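View pics/wrist6z.png

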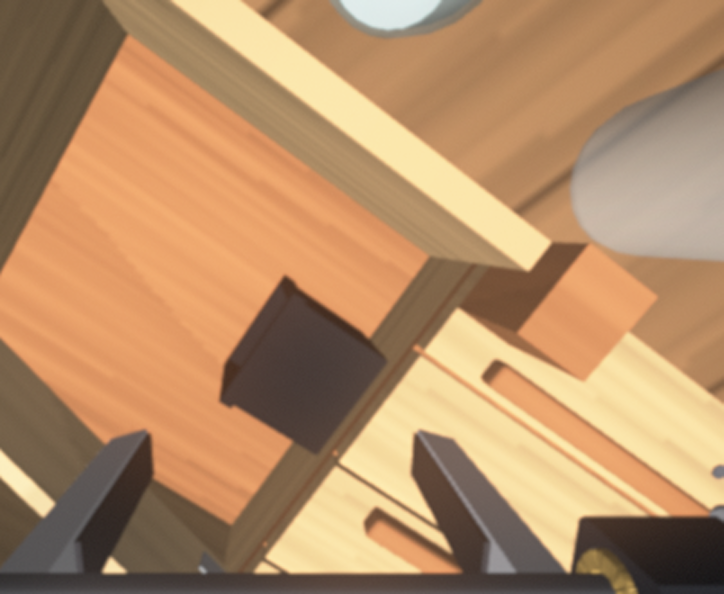

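The pot is in the bin. Next I back straight out so the flap closes against the finger.

Call:
carry_out:
  series:
    - {"delta_pos": [-8,-2.6,0],"turn": [0,0,0],"hand": 1}
    - {"delta_pos": [-18,-6,0],"turn": [0,0,0],"hand": 1}
    - {"delta_pos": [-28,-9.2,0],"turn": [0,0,0],"hand": 1}
    - {"delta_pos": [-38,-12.5,0],"turn": [0,0,0],"hand": 1}
    - {"delta_pos": [-48,-15.8,0],"turn": [0,0,0],"hand": 1}
    - {"delta_pos": [-56,-18.5,0],"turn": [0,0,0],"hand": 1}
    - {"delta_pos": [-64,-21,0],"turn": [0,0,0],"hand": 1}
    - {"delta_pos": [-72,-23.7,0],"turn": [0,0,0],"hand": 1}

```text
clock: 7.42
eef_pos: [485.5, -53.0, 100.4]
eef_rot: [3.141, 0.0, -0.652]
wrist_force: [-0.7, -1.5, -0.1]
finger_gap: 94.1
```

Call:
carry_out:
  series:
    - {"delta_pos": [-8,-2.6,0],"turn": [0,0,0],"hand": 1}
    - {"delta_pos": [-16,-5.2,0],"turn": [0,0,0],"hand": 1}
    - {"delta_pos": [-24,-8,0],"turn": [0,0,0],"hand": 1}
    - {"delta_pos": [-24,-8,0],"turn": [0,0,0],"hand": 1}
    - {"delta_pos": [-24,-8,40],"turn": [0,0,0],"hand": 1}
    - {"delta_pos": [-24,-8,90],"turn": [0,0,0],"hand": 1}
    - {"delta_pos": [-24,-8,150],"turn": [0,0,0],"hand": 1}
    - {"delta_pos": [-24,-8,150],"turn": [0,0,0],"hand": 1}

```text
clock: 8.43
eef_pos: [463.7, -61.1, 254.5]
eef_rot: [-3.138, -0.007, -0.652]
wrist_force: [0.4, 0.1, 0.3]
finger_gap: 94.4
```

```bash
python3 - <<'E'
from h import *
s=read_state();print(s['clock'],s['eef_pos'],s['wrist_force'],s['qd'].round(3))
for n in("side","top","wrist"):
    a=camera(n)[:,:,::-1];cv2.imwrite(f"pics/{n}7.png",a)
E
```

```text
8.425 [463.72652618 -61.14303426 254.50356436] [0.36387738 0.11048111 0.2691635 ] [-0.001  0.055  0.099 -0.    -0.062  0.001]
```

View pics/side7.png

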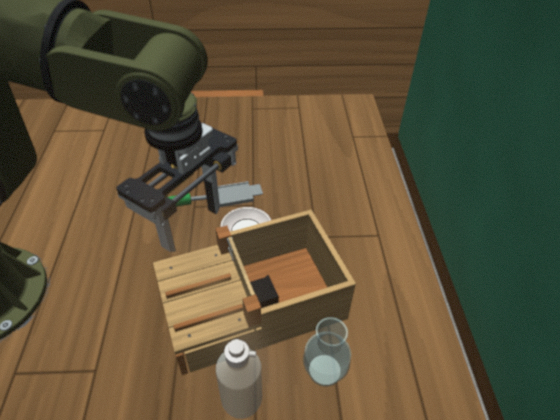

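View pics/wrist7.png

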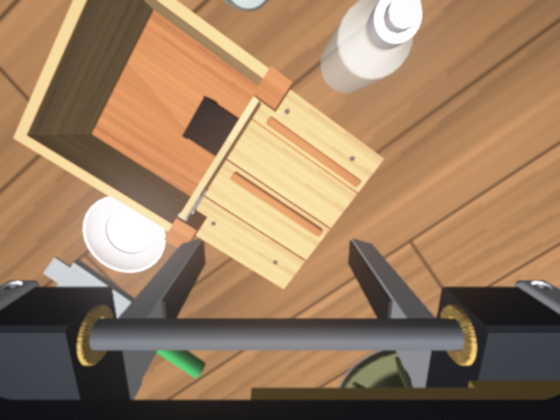

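Call:
carry_out:
  series:
    - {"delta_pos": [0,0,20],"turn": [0,0,0],"hand": 1}
    - {"delta_pos": [0,0,20],"turn": [0,0,0],"hand": 1}
    - {"delta_pos": [0,0,20],"turn": [0,0,0],"hand": 1}
    - {"delta_pos": [0,0,20],"turn": [0,0,0],"hand": 1}

```text
clock: 9.07
eef_pos: [461.9, -60.9, 269.5]
eef_rot: [3.141, 0.001, -0.652]
wrist_force: [-0.1, -0.5, -0.1]
finger_gap: 93.9
```

```bash
python3 - <<'E'
from h import *
a=cv2.imread("pics/side0.png").astype(int);b=camera("side")[:,:,::-1].copy();cv2.imwrite("pics/side8.png",b)
d=np.abs(a-b).max(2)[205:300,215:265]
c=np.hstack([cv2.resize(x[200:320,200:300].astype(np.uint8),None,fx=4,fy=4,interpolation=cv2.INTER_CUBIC) for x in(a,b)])
cv2.imwrite("pics/cmp.png",c)
p=np.load("box.npy")
for t in(0,.08,.2):print(t,(proj("side",b2w(p,(140*np.sin(t),95-140*np.cos(t),138)))-[200,200])*4)
E
```

```text
0 [[211.95054801 379.62266266]]
0.08 [[236.19531672 371.26211141]]
0.2 [[270.56644069 355.93721235]]
```

View pics/cmp.png

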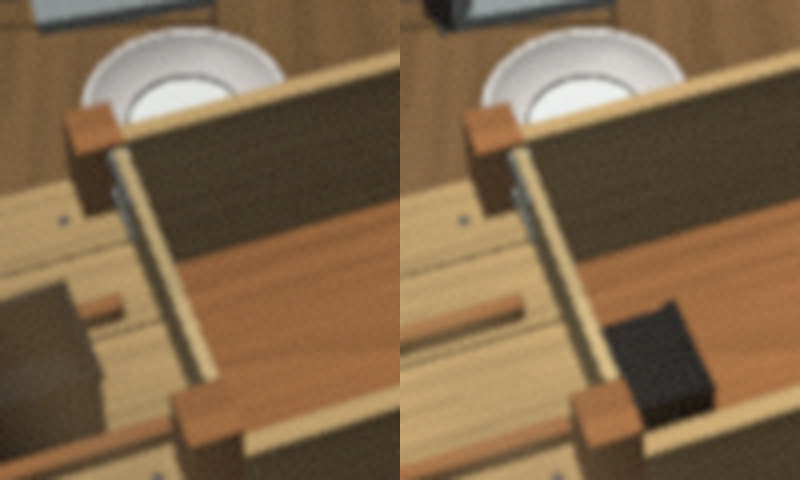

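The flap's free edge is at the same pixels as at the start (0.08 rad open would show a shift of about 25 px at this zoom). The pot lies in the bin and the saucer hasn't moved.

```bash
python3 -c "
from cell import *
print(sign_off())"
```

```text
the job is handed in; nothing more can be done
None
```

The pot is in the return box, the flap is shut again, and the job was handed in at about 9 s of the 32 s allowed. `sign_off()` gives no verdict, so the results below are from my own checks.

**What I did:** I located the box from the three camera views, which agreed to about 3 mm and 0.005 rad. I then placed the fully open gripper across the lane, one finger behind the pot and the other in front of the flap near its hinge. One straight push along the lane opened the flap and carried the pot through the gateway and over the deck edge. I backed out along the same line so the flap closed against the finger, then raised the gripper clear.

**Last checks:**
- **Pot:** it lies in the bin, apparently upside down, just behind the deck edge.
- **Flap:** its free edge is back at its starting pixels, so it is shut well within 0.08 rad.
- **Pushing steps:** on the way, pictures showed the flap well clear of the pot. With the pot at about x -37 mm, the geometry put the flap at about 0.7 rad; with the pot at about -6 mm, still on the deck, it was about 1.2 rad. I did not measure the flap angles or the finger and flap contact forces directly.
- **Bystanders:** the saucer matched its starting place when I compared it. The vase, spray bottle and trowel look unmoved in the final side picture, but I did not measure them.
- **Robot:** the wrist force was about 0 at the end, and every reading during the push was under 6 N.

No check failed. The only disagreement was up to about 2.4 px in the wrist picture for the far ends of the battens.

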